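# Latch the tube rack and show the tall tube to the inspection camera

### The arm

A 6-joint arm with a two-finger parallel gripper is mounted at the origin on a cart in front of the work surface, level with it; the furniture and walls round the work are solid. World frame = base frame: x ahead of the robot, y to its left, z up, the work surface at z = 0. Lengths are in m, angles in rad, forces in N, time in s.
With the tool pointing down it reaches from about 0.225 to 0.725 m from the base axis. Payload 3.1 kg.
Tool frame: the origin (TCP) lies between the finger pads; the fingertips stand 17 mm ahead of it and the grasp point (between the pads) lies 2 mm behind it (tip_reach is the distance from the TCP to the fingertips, in m); z points along the fingers, y is the line along which they close (so a half turn about z gives the same grasp; the last joint's range is limited). The gripper opens to 85 mm and grips with 20 to 120 N. Pads are 22 mm wide; open, the fingers measure 114 mm over their backs; the gripper's body (76 mm by 85 mm) begins 54 mm behind the grasp point. The pads swing forward as they close: fully open they stand 13 mm farther back than shut.
Start: joints at [1.047, 0.048, 0.099, 1.622, 0, 1.443], TCP at [0.202, 0.484, 0.248] pointing down, gripper open.
Joint ranges: [-2.91, 2.91], [-0.99, 1.94], [-1.21, 1.42], [-2.12, 2.29], [-1.49, 1.47], [-3.14, 3.14]. Speed limits (rad/s): [2.79, 2.79, 3.14, 3.14, 3.14, 3.14].

### API

Orientations are given as a rotation vector (axis times angle).
In Python, from station import * gives the robot as it stands. The module is installed in compiled form; this text tells all that it offers.
- The arm moves only by the tool send_path, called after "Emit:" by a JSON object that holds its "name" and its "arguments". Schema: {"type":"object","properties":{"moves":{"type":"object","properties":{"finger_gap":{"type":"array","items":{"type":"number"},"minItems":1,"maxItems":8},"tx":{"type":"array","items":{"type":"number"},"minItems":1,"maxItems":8},"ty":{"type":"array","items":{"type":"number"},"minItems":1,"maxItems":8},"tz":{"type":"array","items":{"type":"number"},"minItems":1,"maxItems":8},"yaw":{"type":"array","items":{"type":"number"},"minItems":1,"maxItems":8}},"additionalProperties":false,"required":["finger_gap","tx","ty","tz","yaw"]},"grip_n":{"type":"number"},"only":{"type":"string"},"quiet":{"type":"boolean"},"lines":{"type":"string"}},"required":["moves"],"additionalProperties":false}. moves is an object with one list for each field, all of the same length, 1 to 8, a row being the entries at one place: finger_gap (the opening from 0.0 (shut) to 1.0 (fully open)), tx, ty, tz (the shift in m), yaw (a turn about the tool's z in rad); each row shifts and turns the commanded pose from where the row before left it, along the tool's axes as they then stand; what a row does not reach is not made up. A row lasts 1/10 s, in which the tool goes at most 0.05 m and 0.15 rad, less where a joint would pass 70% of its speed; a pose out of reach is approached as far as the arm can. The fingers move at their own pace and stop on an object; grip_n is the grip in N (left out, the last holds). Time passes only in rows, so rows that do not move let the fingers close. The tool returns the time, the measured TCP pose, the force, the opening and the grip force at its end. only (a regular expression) keeps the lines of the reply that match it, lines (a string "A,B") keeps lines A to B, and quiet returns only ok. Input that does not fit is refused with a message, and nothing moves.
- observe(): the state, without advancing time (a new reading comes with each control period).
- capture(name): name is "scene" or "top" or "wrist"; returns a dict with "color" (420x560x3 uint8, red, green, blue), "fx", "fy", "cx", "cy" (pixels), "extrinsics" (4x4, takes a point from world to camera coordinates); the wrist camera has in their place "tool_from_camera" (4x4, takes a point from camera to tool coordinates, whose origin is the TCP and whose axes are the flange's). Camera axes: x right, y down, z forward; pixel columns grow to the right and rows downward; lengths in m; the calibration is good to about 2 mm. A picture is of the moment at which its call begins: read the wrist's pose just before it. There is no depth.
- sign_off(): hands the job in; it is judged then, once.
The state is a dict: "clock": time; "qpos": joint angles; "dq": joint speeds; "tau": joint torques, N m; "ee_pos": TCP position; "eef_rot": TCP orientation; "wrist_force": force on the tool from outside, world axes, zero at the start; "wrist_torque": the same for the moment, N m; "width": opening from 0.0 (shut) to 1.0 (fully open); "grip_force": force on a finger pad.
Only numpy, scipy, OpenCV 4.12 (cv2) and the standard library are available. Lean on these libraries where they do the work, as an engineer would, in place of code of your own. Each camera call takes 0.05 s, during which the arm holds its last target. There are 200 camera calls.

### The job

Swing the rack's keeper bar shut over the far row of tubes until it clicks home in its catch; then take the one tall tube out of the open near row and hold it up in front of the inspection camera: the middle of its glass midway between the tips of the camera's two prongs, cap upward, the tube leaning back so that it is square to the lens. Touch neither the camera nor its prongs, leave the other tubes in their wells and the things round about where they stand, and finish while still holding the tube there in the gripper, still and free of everything else.

Things in the scene. Friction and masses are not known exactly. Their poses are not given: they have to be found in the camera images.
- rack: Grey block rack, fixed, 114 x 170 x 60 mm. Origin: centre of its underside, z up. Square wells 14 mm wide, 50 mm deep, at y = -46, 0, +46 mm in a near row (x = -35: one tall and two short tubes, any order) and a far row (x = 35: three tall tubes that stay). Hinge post (16 mm thick) at x = 35, y = 72; catch post (20 x 14 mm, 118 mm high, sprung ball on top) at x = 41, y = -72.
- keeper_bar (a joint): Angle of the keeper bar, rad. 0 = shut at its stop, along the rack's y over the far row's caps; grows, anticlockwise from above, as the bar swings out away from the near row (starts at 0.45 to 0.8). It stays where left (light friction). In the last 0.08 rad a ridge under it rides over the catch's sprung ball, about 4 N at the knob, and snaps home to 0.
- keeper_bar_hinge (a point): Point on the keeper bar's hinge axis (upright), at the level of the bar's top, 136 mm above the worktop. The point turns with the bar: the bar runs from here along the point's -y. The bar is of steel, 18 mm wide, 10 mm thick, its free end 152 mm from the hinge axis; its underside is 8 mm above the tall tubes' caps.
- keeper_knob (a point): Middle of the black upright knob on the keeper bar, 140 mm from the hinge axis: a round post of 14 mm diameter, from the bar's top (136 mm above the worktop) up to 158 mm; this point is at 147 mm.
- tall_tube: The tube to show: capped sample tube, 108 mm long, glass 12 mm diameter, cap 16 mm diameter over its upper 18 mm, 20 g. The only tall one in the rack's near row (its neighbours there are 84 mm long). Origin: centre of its round bottom end; z along the tube to the cap. In its well the bottom is 10 mm above the worktop, the cap's top 118 mm.
- tube_mid (a point): Middle of the tall tube's glass, on its axis, 45 mm from its bottom end.
- tube_cap (a point): Middle of the tall tube's cap, on its axis, 99 mm from its bottom end: where to grip it.
- view_point (a point): Point the inspection camera looks at, midway between the tips of its 2 straight steel prongs (90 mm apart, 6 mm thick). Frame: -x is where the lens looks (25 degrees below level, roughly to the robot), y runs level from prong to prong, z is where the cap must point (25 degrees from upright, away from the camera). Lens front 62 mm, camera body (50x60x46 mm) 85 mm behind it (+x).
- camera_stand: Fixed grey foot of the inspection camera, 110 x 110 x 12 mm, with a steel column of 22 mm diameter, 342 mm high, at its middle; the camera head is clamped to the column on its -x side and carries the prongs. Origin: on the worktop straight below the view point; foot and column stand at x = +150 mm, y = 0 from it.
- short_tube_a: Short capped tube, 84 mm long, in the near row; stays. Origin at its bottom end.
- short_tube_b: Short capped tube, 84 mm long, in the near row; stays. Origin at its bottom end.
- kept_tube_a: Tall tube (108 mm) in the far row under the keeper bar; stays. Origin at its bottom end.
- kept_tube_b: Tall tube (108 mm) in the far row under the keeper bar; stays. Origin at its bottom end.
- kept_tube_c: Tall tube (108 mm) in the far row under the keeper bar; stays. Origin at its bottom end.
- slide_box: Bystander: flat slide box, 60 x 83 x 28 mm. Origin: centre of the underside.
- marker: Bystander: capped marker pen lying flat, 14 x 134 x 12 mm. Origin: centre of the underside.
- timer: Bystander: bench timer on its strut, 59 x 55 x 92 mm. Origin: centre of the underside.

How it is judged:
On the way, in this order (a step that is already met when the one before it is completed fails the run):
1. the keeper bar is shut, home in its catch (value of joint keeper_bar below 0.02 rad), for 0.3 s.
2. with the bar still shut, the tall tube is held in the gripper, clear of the rack (value of joint keeper_bar below 0.02 rad and height (world z) of tall_tube above 0.07 m and contact force between the fingers and tall_tube above 1 N and contact force between tall_tube and rack below 0.05 N), for 0.1 s.
At the end, for the whole second after the job is handed in: Bar within 0.02 rad of shut; tall tube held by the fingers (over 1 N), at rest, touching neither rack nor camera, its glass middle within 12 mm of the view point, its axis within 0.17 rad of the view point's z, cap up; other tubes and bystanders within 20 mm of their start (value of joint keeper_bar below 0.02 rad and distance between tube_mid and view_point below 0.012 m and angle between the z axis of tall_tube and the z axis of view_point, either way round below 0.17 rad and z of tube_cap in the frame of view_point above 0.03 m and contact force between the fingers and tall_tube above 1 N and contact force between tall_tube and camera_stand below 0.05 N and contact force between tall_tube and rack below 0.05 N and linear speed of tall_tube below 0.02 m/s and distance of each of short_tube_a, short_tube_b, kept_tube_a, kept_tube_b, kept_tube_c, slide_box, marker, timer from where it was at the start of the episode below 0.02 m); the arm keeps its last pose, push and grip.
It fails at once if the camera or its prongs are touched (over 1 N) (contact force between any of the arm, the fingers, tall_tube and camera_stand above 1 N).
It fails at once if another tube is moved by more than 20 mm (distance of any of short_tube_a, short_tube_b, kept_tube_a, kept_tube_b, kept_tube_c from where it was at the start of the episode above 0.02 m).
It fails at once if a bystander is moved by more than 20 mm (distance of any of slide_box, marker, timer from where it was at the start of the episode above 0.02 m).
It also fails if it takes over 42 s, if anything falls off the work surface, if the arm or the gripper's body presses on something with over 40 N, if the wrist force passes 120 N, or if a joint passes its speed limit or range.

## Working session

There is one attempt and no reset: what is moved stays moved. The work goes in short steps, Python scripts to look and compute and a tool call to move; the robot and the scene stay as the last step left them, time stands still between calls to the robot, and variables do not carry over. Pictures are saved under pics/ and viewed, at most 10 in all, crops included, and the job is handed in when it is done.

```bash
mkdir -p pics
```

Create h.py:
```python
from station import *
import numpy as np, cv2
from scipy.spatial.transform import Rotation as R
def save(c,n): cv2.imwrite('pics/'+n,c['color'][:,:,::-1])
def cam(c,s=None):
    """returns origin, rotation(world_from_cam)"""
    if 'extrinsics' in c: E=np.linalg.inv(np.array(c['extrinsics']))
    else:
        T=np.eye(4);T[:3,:3]=R.from_rotvec(s['eef_rot']).as_matrix();T[:3,3]=s['ee_pos'];E=T@np.array(c['tool_from_camera'])
    return E
def ray(c,E,u,v):
    d=E[:3,:3]@np.array([(u-c['cx'])/c['fx'],(v-c['cy'])/c['fy'],1]);return E[:3,3],d/np.linalg.norm(d)
def onz(c,E,u,v,z):
    o,d=ray(c,E,u,v);return o+d*(z-o[2])/d[2]
def proj(c,E,p):
    q=np.linalg.inv(E)@np.r_[p,1];return np.array([c['fx']*q[0]/q[2]+c['cx'],c['fy']*q[1]/q[2]+c['cy']])
def meet(o1,d1,o2,d2):
    A=np.c_[d1,-d2];t=np.linalg.lstsq(A,o2-o1,rcond=None)[0];a=o1+t[0]*d1;b=o2+t[1]*d2;return (a+b)/2,np.linalg.norm(a-b)
```

Run:
```python
from h import *
import pickle
s=observe();print(s)
d={'s':s}
for n in ['scene','top','wrist']:
    c=capture(n);d[n]=c;save(c,n+'0.png');print(n,c['fx'],c['cx'],c['cy'],cam(c,s).round(3).tolist())
pickle.dump(d,open('c0.pkl','wb'))
```

```text
{'clock': 0.0, 'qpos': array([ 1.04716738e+00,  4.87232382e-02,  9.75720229e-02,  1.62198656e+00,
       -2.03008621e-05,  1.44299113e+00]), 'dq': array([-0.00069649, -0.00125868,  0.00103837, -0.00117041,  0.00071213,
        0.00073895]), 'tau': array([ 4.54809760e-04, -3.38788104e+01,  3.20013034e+01,  2.04708602e-02,
        1.06579303e-04,  6.63457897e-06]), 'ee_pos': array([0.20215326, 0.48389623, 0.24711847]), 'eef_rot': array([-0.61756353, -3.07954888,  0.00349395]), 'wrist_force': array([-0.24254665, -1.25575103, -1.18465212]), 'wrist_torque': array([ 0.01537906,  0.01808718, -0.00528797]), 'grip_force': 0.0, 'width': 1.001052651608068}
scene 417.8881576451856 278.41568927571063 205.99061091552144 [[0.509, -0.622, 0.595, 0.119], [-0.861, -0.377, 0.342, -0.057], [0.012, -0.686, -0.727, 0.759], [0.0, 0.0, 0.0, 1.0]]
top 513.128184087967 279.08689545291224 211.57282911093483 [[0.008, -0.991, 0.13, 0.476], [-1.0, -0.012, -0.029, 0.248], [0.03, -0.13, -0.991, 1.122], [0.0, 0.0, 0.0, 1.0]]
wrist 289.38547715522583 275.6441973739953 213.14540349938449 [[0.385, 0.877, 0.286, 0.127], [0.923, -0.366, -0.122, 0.514], [-0.003, 0.311, -0.95, 0.373], [0.0, 0.0, 0.0, 1.0]]
```

View pics/scene0.png

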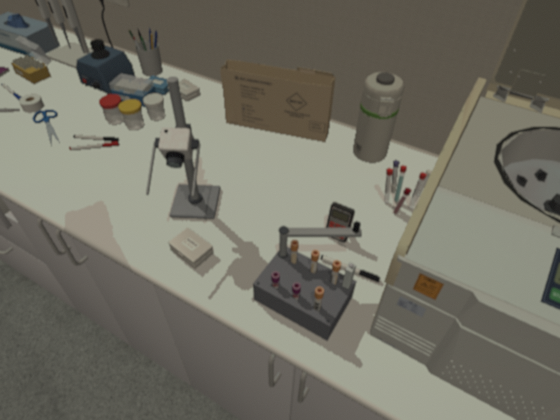

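View pics/top0.png

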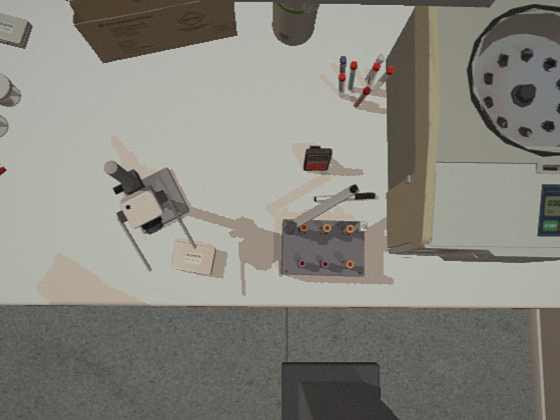

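The scene view shows the rack with the tall orange-capped tube at the right end of the near row (about 319,292) and the bar swung out, with its knob near (357,229). The top view shows the hinge at (291,228), the knob at (354,189), near-row caps at (302,264), (325,264) and (350,265), and the camera with prong tips near (150,269) and (195,246).

Run:
```python
from h import *
import pickle
d=pickle.load(open('c0.pkl','rb'))
t=d['top']['color'][:,:,::-1];a=cv2.resize(t[175:285,270:380],(440,440),interpolation=cv2.INTER_CUBIC);b=cv2.resize(t[150:280,100:220],None,fx=3,fy=3,interpolation=cv2.INTER_CUBIC)
im=np.zeros((440,800,3),np.uint8);im[:,:440]=a;im[:390,440:800]=b;cv2.imwrite('pics/crop1.png',im)
s=d['scene']['color'][:,:,::-1]
a=cv2.resize(s[215:335,245:385],None,fx=3,fy=3,interpolation=cv2.INTER_CUBIC);b=cv2.resize(s[70:220,140:230],None,fx=4,fy=4,interpolation=cv2.INTER_CUBIC)
im=np.zeros((600,780,3),np.uint8);im[:360,:420]=a;im[:600,420:780]=b;cv2.imwrite('pics/crop2.png',im)
# orange/red caps
for n in ['top','scene']:
    c=d[n];hsv=cv2.cvtColor(c['color'],cv2.COLOR_RGB2HSV);E=cam(c)
    m=((hsv[...,1]>110)&(hsv[...,2]>60)&((hsv[...,0]<18)|(hsv[...,0]>165))).astype(np.uint8)
    k,l,st,ce=cv2.connectedComponentsWithStats(m)
    for i in range(1,k):
        u,v=ce[i]
        if st[i,4]>8 and 230<u<400 and 200<v<320: print(n,st[i].tolist(),ce[i].round(1),onz(c,E,u,v,.118).round(3),onz(c,E,u,v,.094).round(3))
```

```text
top [300, 224, 7, 8, 43] [303.  227.7] [0.576 0.171 0.118] [0.579 0.169 0.094]
top [322, 225, 9, 8, 48] [325.7 228.4] [0.575 0.127 0.118] [0.578 0.124 0.094]
top [345, 225, 9, 9, 50] [348.7 228.8] [0.575 0.081 0.118] [0.577 0.077 0.094]
top [345, 261, 8, 7, 45] [348.5 264.3] [0.505 0.082 0.118] [0.506 0.078 0.094]
top [301, 262, 3, 3, 9] [302. 263.] [0.507 0.173 0.118] [0.508 0.171 0.094]
top [324, 262, 3, 4, 9] [325.1 263.8] [0.506 0.128 0.118] [0.507 0.125 0.094]
scene [329, 221, 15, 6, 44] [334.  224.2] [0.658 0.122 0.118] [0.679 0.129 0.094]
scene [291, 241, 7, 10, 54] [294.  245.7] [0.568 0.165 0.118] [0.585 0.173 0.094]
scene [312, 251, 6, 10, 52] [314.6 255.6] [0.568 0.12  0.118] [0.584 0.127 0.094]
scene [333, 261, 7, 11, 61] [336.1 266. ] [0.567 0.075 0.118] [0.584 0.08  0.094]
scene [315, 288, 8, 11, 75] [318.7 293. ] [0.499 0.076 0.118] [0.513 0.081 0.094]
```

View pics/crop1.png

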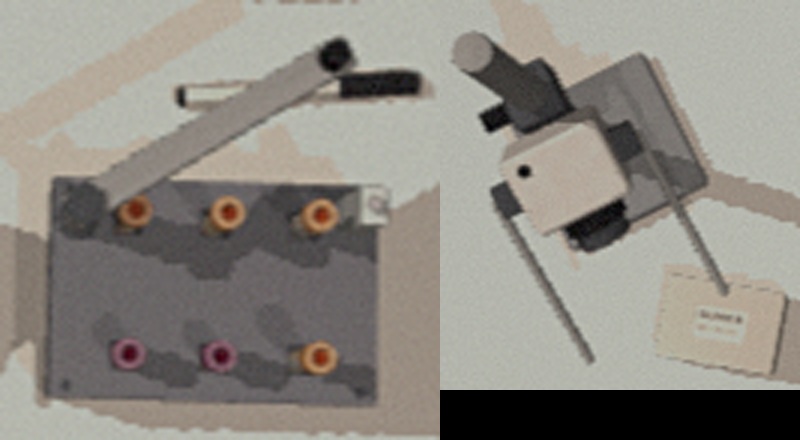

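View pics/crop2.png

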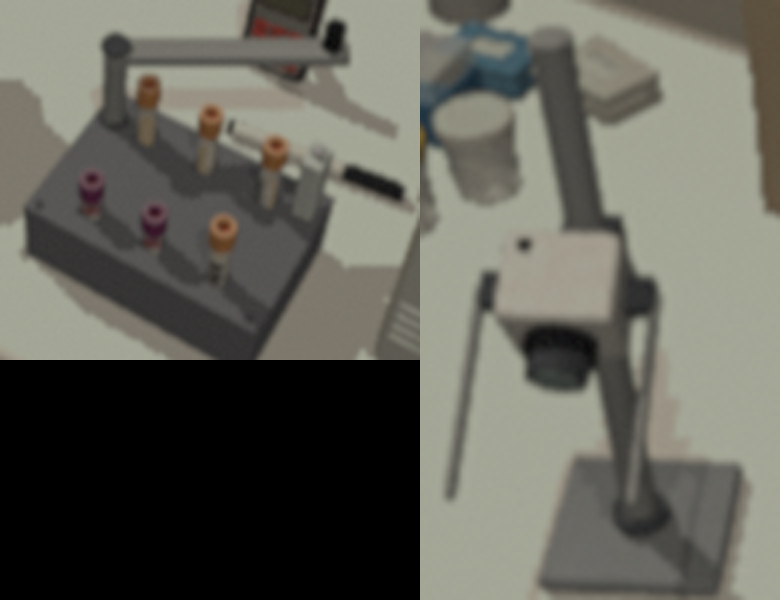

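Crop 1 puts the prong tips at top-view pixels (151,270) and (195,247), the knob top at (354,188) and the hinge at (291,227). Crop 2 gives the scene-view prong tips at about (147.5,194) and (193,196), the knob at (356,227) and the hinge top at (284,230).

Run:
```python
from h import *
import pickle
d=pickle.load(open('c0.pkl','rb'));t=d['top'];s=d['scene'];Et=cam(t);Es=cam(s)
def m(n,a,b): p,e=meet(*ray(t,Et,*a),*ray(s,Es,*b));print(n,p.round(4),'gap',round(e,4));return p
k=m('knobtop',(354.2,187.8),(357.3,223.2));h=m('hinge',(290.75,226.7),(283.7,230))
print('knob on .158',onz(t,Et,354.2,187.8,.158).round(4),'hinge on .136',onz(t,Et,290.75,226.7,.136).round(4))
a=m('tipL',(151,270.3),(147.5,194.2));b=m('tipR',(195,247),(193,195.8))
y=a-b;print('len',np.linalg.norm(y),'yaw y',np.arctan2(y[1],y[0]),'mid',(a+b)/2)
# lens / head roots
m('catchtop',(270+374/4,175+206/4),(245+321/3,215+152/3))
rl=m('rootL',(100+66/3,150+210/3),(140+68/4,70+305/4));rr=m('rootR',(100+195/3,150+145/3),(140+233/4,70+300/4))
for q,r in((a,rl),(b,rr)):
    v=r-q;print('prong dir yaw',np.arctan2(v[1],v[0]),'elev deg',np.degrees(np.arcsin(v[2]/np.linalg.norm(v))))
m('columntop',(100+32/3,150+52/3),(140+134/4,70+40/4))
m('tallcap',(348.6,264.3),(318.7,293))
# rack top corners
for u,v in((55,180),(48,397),(376,403),(378,183)): print(onz(t,Et,270+u/4,175+v/4,.06).round(4))
```

```text
knobtop [0.651  0.0752 0.1563] gap 0.002
hinge [0.5769 0.1953 0.1374] gap 0.0031
knob on .158 [0.6502 0.0764 0.158 ] hinge on .136 [0.5761 0.1965 0.136 ]
tipL [0.4896 0.4523 0.177 ] gap 0.0003
tipR [0.5327 0.3741 0.1764] gap 0.0002
len 0.08930557730620957 yaw y 2.0744579105417422 mid [0.51117623 0.41324294 0.17669549]
catchtop [0.5806 0.0506 0.12  ] gap 0.0033
rootL [0.5771 0.497  0.2177] gap 0.0023
rootR [0.6159 0.421  0.2261] gap 0.0042
prong dir yaw 0.4716335669277729 elev deg 22.523693930221686
prong dir yaw 0.5126931861930398 elev deg 27.504222237816997
columntop [0.6454 0.485  0.3379] gap 0.0025
tallcap [0.506  0.0794 0.1052] gap 0.001
[0.5977 0.2072 0.06  ]
[0.4854 0.21   0.06  ]
[0.4838 0.0406 0.06  ]
[0.5981 0.038  0.06  ]
```

Measurements are consistent: prong tips 89 mm apart, view point (0.511, 0.413, 0.177) with yaw 0.50, hinge to knob 141 mm, bar at about 0.55 rad, tube at (0.5055, 0.0795).

Emit:
{"name": "send_path", "arguments": {"moves": {"finger_gap": [0, 0, 0, 0, 0, 0, 0, 0], "tx": [0, 0, 0, -0.02, -0.02, -0.02, -0.02, -0.02], "ty": [0, 0, 0, -0.042, -0.042, -0.042, -0.042, -0.042], "tz": [0, 0, 0, 0, 0, 0, 0, 0], "yaw": [-0.132, -0.132, -0.133, 0, 0, 0, 0, 0]}, "grip_n": 20}}

```text
clock: 0.95
ee_pos: [0.3029, 0.2729, 0.248]
eef_rot: [-0.003, 3.142, -0.0]
wrist_force: [1.1, -1.1, 0.6]
width: -0.004
grip_force: 0.0
```

Emit:
{"name": "send_path", "arguments": {"moves": {"finger_gap": [0, 0, 0, 0, 0, 0], "tx": [-0.02, -0.02, -0.02, -0.02, 0, 0], "ty": [-0.042, -0.042, -0.042, -0.042, 0, 0], "tz": [0, 0, 0, 0, 0, 0], "yaw": [0, 0, 0, 0, 0, 0]}}}

```text
clock: 1.55
ee_pos: [0.3829, 0.1057, 0.2479]
eef_rot: [-0.004, -3.14, -0.001]
wrist_force: [0.2, -0.3, 0.2]
width: 0.003
grip_force: 0.0
```

Emit:
{"name": "send_path", "arguments": {"moves": {"finger_gap": [0, 0, 0, 0, 0, 0, 0, 0], "tx": [-0.045, -0.045, -0.045, -0.045, -0.045, -0.045, -0.045, 0], "ty": [-0.0055, -0.0055, -0.0055, -0.0055, -0.0055, -0.0055, -0.0055, 0], "tz": [0, 0, 0, 0, 0, 0, 0, 0], "yaw": [0, 0, 0, 0, 0, 0, 0, 0]}}}

```text
clock: 2.35
ee_pos: [0.7024, 0.0701, 0.2379]
eef_rot: [0.005, -3.133, 0.0]
wrist_force: [-0.2, -0.6, -2.0]
width: -0.001
grip_force: 0.0
```

Emit:
{"name": "send_path", "arguments": {"moves": {"finger_gap": [0, 0, 0, 0, 0, 0], "tx": [0, 0, 0, 0, 0, 0], "ty": [0, 0, 0, 0, 0, 0], "tz": [0, 0.03, 0.03, 0.03, 0, 0], "yaw": [0, 0, 0, 0, 0, 0]}}}

```text
clock: 2.95
ee_pos: [0.6963, 0.0699, 0.1601]
eef_rot: [-0.005, 3.141, 0.0]
wrist_force: [0.2, -0.2, 0.8]
width: 0.004
grip_force: 0.0
```

Run:
```python
from h import *
s=observe();c=capture('wrist');save(c,'w1.png');E=cam(c,s);print(s['ee_pos'],proj(c,E,[.6505,.0764,.158]),proj(c,E,[.576,.196,.136]))
```

```text
[0.69627741 0.06994065 0.1601443 ] [291.88217992 199.4044769 ] [558.20187565  27.53478915]
```

View pics/w1.png

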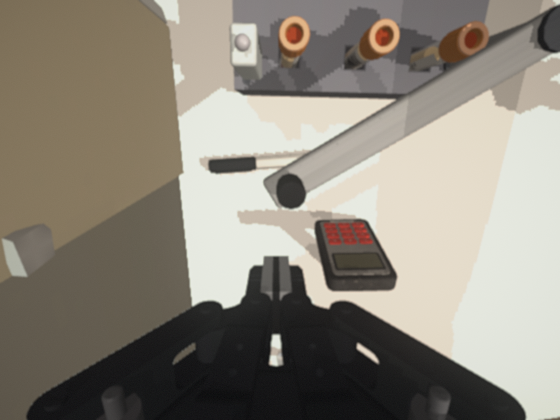

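The wrist view shows the closed fingers at about (276,270), behind the knob at (290,190), with the catch ball at (242,42); nothing is in the way of pushing toward the rack.

Emit:
{"name": "send_path", "arguments": {"moves": {"finger_gap": [0, 0, 0, 0, 0, 0, 0, 0], "tx": [0.012, 0.012, 0.012, 0.012, 0.012, 0.012, 0.012, 0.006], "ty": [-0.002, -0.002, 0, 0, -0.001, -0.001, -0.001, 0], "tz": [0.001, 0.001, 0, 0, 0, 0, 0, 0], "yaw": [0, 0, 0, 0, 0, 0, 0, 0]}}}

```text
clock: 3.8
ee_pos: [0.6121, 0.0476, 0.1611]
eef_rot: [0.011, 3.129, -0.046]
wrist_force: [4.7, -29.9, -3.7]
width: 0.001
grip_force: 14.0
```

Emit:
{"name": "send_path", "arguments": {"moves": {"finger_gap": [0, 0, 0, 0, 0, 0], "tx": [0.004, 0.004, 0.004, 0.002, 0, 0], "ty": [-0.001, -0.001, 0, 0, 0, 0], "tz": [0, 0, 0, 0, 0, 0], "yaw": [0, 0, 0, 0, 0, 0]}}}

```text
clock: 4.4
ee_pos: [0.5967, 0.0462, 0.1608]
eef_rot: [0.01, 3.133, -0.044]
wrist_force: [1.2, -27.4, -2.1]
width: 0.002
grip_force: 12.1
```

Run:
```python
from h import *
s=observe();c=capture('wrist');save(c,'w2.png');E=cam(c,s);print(s['ee_pos'],proj(c,E,[.5755,.0565,.158]),proj(c,E,[.576,.196,.136]))
```

```text
[0.5967229  0.04623617 0.16077273] [298.44312594 247.98095129] [553.64138656 232.94953685]
```

View pics/w2.png

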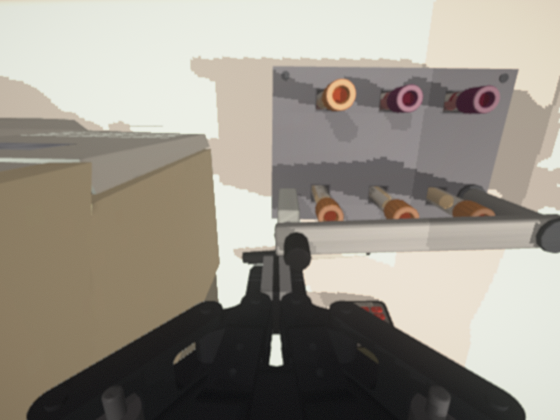

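The fingers slid off to the knob's -y side (knob at (297,245)), with the bar nearly shut. I'll relieve the side load, back off and push again squarely.

Emit:
{"name": "send_path", "arguments": {"moves": {"finger_gap": [0, 0, 0, 0, 0, 0, 0, 0], "tx": [0, 0, -0.02, -0.02, 0, 0, 0, 0], "ty": [-0.01, -0.01, 0, 0, 0.01, 0.008, 0, 0], "tz": [0, 0, 0, 0, 0, 0, 0, 0], "yaw": [0, 0, 0, 0, 0, 0, 0, 0]}}}

```text
clock: 5.25
ee_pos: [0.6341, 0.0574, 0.1578]
eef_rot: [-0.002, 3.14, -0.001]
wrist_force: [0.3, 0.7, 0.5]
width: 0.001
grip_force: 0.0
```

Run:
```python
from h import *
s=observe();c=capture('wrist');E=cam(c,s);print(s['ee_pos'],s['eef_rot'],s['wrist_force'],proj(c,E,[.5755,.0565,.158]))
im=c['color'][100:340,180:560,::-1];cv2.imwrite('pics/w3.png',cv2.resize(im,None,fx=2,fy=2))
```

```text
[0.63412991 0.05735572 0.15777421] [-2.35541181e-03  3.13950614e+00 -7.79416209e-04] [0.25283244 0.67121928 0.54866103] [275.81973381 172.42009791]
```

View pics/w3.png

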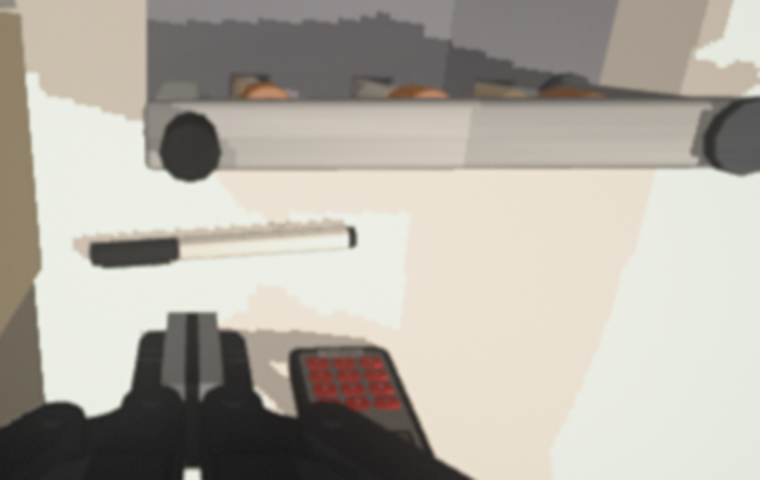

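Tool column (275) is aligned with the knob at (275,170), and the bar is nearly shut. Pushing squarely now.

Emit:
{"name": "send_path", "arguments": {"moves": {"finger_gap": [0, 0, 0, 0, 0, 0, 0, 0], "tx": [0.012, 0.012, 0.008, 0.004, 0.004, 0.003, 0, 0], "ty": [0, 0, 0, 0, 0, 0, 0, 0], "tz": [0, 0, 0, 0, 0, 0, 0, 0], "yaw": [0, 0, 0, 0, 0, 0, 0, 0]}}}

```text
clock: 6.1
ee_pos: [0.5924, 0.0571, 0.1567]
eef_rot: [-0.002, 3.138, -0.001]
wrist_force: [4.6, -0.8, -0.7]
width: 0.0
grip_force: 2.5
```

Emit:
{"name": "send_path", "arguments": {"moves": {"finger_gap": [0, 0, 0, 0], "tx": [0.002, 0.002, 0, 0], "ty": [0, 0, 0, 0], "tz": [0, 0, 0, 0], "yaw": [0, 0, 0, 0]}}}

```text
clock: 6.5
ee_pos: [0.5921, 0.0571, 0.157]
eef_rot: [-0.001, 3.131, -0.0]
wrist_force: [13.2, -0.1, -5.0]
width: -0.0
grip_force: 6.7
```

Emit:
{"name": "send_path", "arguments": {"moves": {"finger_gap": [0, 0, 0, 0], "tx": [0.002, 0.002, 0, 0], "ty": [0, 0, 0, 0], "tz": [0, 0, 0, 0], "yaw": [0, 0, 0, 0]}}}

```text
clock: 6.9
ee_pos: [0.5917, 0.0571, 0.1572]
eef_rot: [-0.001, 3.123, 0.0]
wrist_force: [21.7, 0.5, -10.1]
width: 0.003
grip_force: 10.8
```

It stops hard against 22 N, well above the 4 N detent. I'll back off and check the angle.

Emit:
{"name": "send_path", "arguments": {"moves": {"finger_gap": [0, 0, 0, 0, 0, 0], "tx": [-0.02, -0.02, -0.02, 0, 0, 0], "ty": [0, 0, 0, 0, 0, 0], "tz": [0, 0, -0.04, -0.05, 0, 0], "yaw": [0, 0, 0, 0, 0, 0]}}}

```text
clock: 7.5
ee_pos: [0.6435, 0.0576, 0.2486]
eef_rot: [-0.002, 3.139, 0.0]
wrist_force: [-0.2, 0.3, -0.2]
width: 0.002
grip_force: 0.0
```

Run:
```python
from h import *
s=observe();c=capture('wrist');E=cam(c,s);save(c,'w4.png');print(s['ee_pos'],proj(c,E,[.5755,.0565,.158]))
t=capture('top');Et=cam(t);im=cv2.resize(t['color'][175:285,270:380,::-1],(440,440),interpolation=cv2.INTER_CUBIC);cv2.imwrite('pics/t4.png',im)
o=np.zeros((420,800,3),np.uint8);o[:,:]=0;o[:,:400]=cv2.resize(im,(400,420));o[:,400:]=cv2.resize(c['color'][:,:,::-1],(400,420));cv2.imwrite('pics/m4.png',o)
```

```text
[0.64348225 0.05760484 0.24864654] [275.3761269  136.89960708]
```

View pics/w4.png

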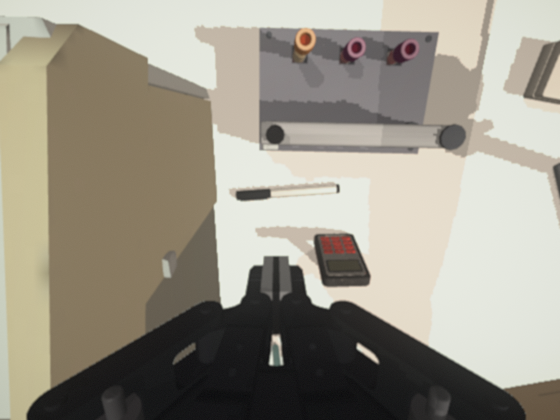

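The bar now lies parallel to the rack's edge: knob (275,134), hinge (452,137). Checking the angle numerically against the rack's direction.

Run:
```python
from h import *
s=observe();c=capture('wrist');E=cam(c,s);t=capture('top');Et=cam(t)
def ctr(c,z,u0,u1,v0,v1,th):
    g=cv2.cvtColor(c['color'],cv2.COLOR_RGB2GRAY)[v0:v1,u0:u1];y,x=np.where(g<th);return u0+x.mean(),v0+y.mean(),len(x),onz(c,E,u0+x.mean(),v0+y.mean(),z).round(4)
print(ctr(c,.158,262,288,121,147,60))
k=onz(c,E,275,134,.158);h=onz(c,E,452,137,.136);print(k,h,'bar',np.arctan2(k[0]-h[0],h[1]-k[1]))
# near-row caps in wrist
hsv=cv2.cvtColor(c['color'],cv2.COLOR_RGB2HSV);print(c['color'][48,349],c['color'][40,305])
for n,z,b in(('tall',.118,(293,318,27,53)),('s1',.094,(342,368,35,60)),('s2',.094,(394,422,37,60))):
    u0,u1,v0,v1=b;m=(hsv[v0:v1,u0:u1,1]>100);y,x=np.where(m);print(n,(u0+x.mean()).round(1),(v0+y.mean()).round(1),onz(c,E,u0+x.mean(),v0+y.mean(),z-.004).round(4))
# rack corners far/near edges (px): near-left 261,29 near-right 437,33
a=onz(c,E,261,29,.06);b=onz(c,E,437,33,.06);print(a,b,'rack',np.arctan2(a[0]-b[0],b[1]-a[1]))
```

```text
(np.float64(274.6081081081081), np.float64(137.04954954954954), 222, array([0.5735, 0.0559, 0.158 ]))
[0.57140358 0.05619693 0.158     ] [0.57451041 0.19545486 0.136     ] bar -0.02230623772085932
[162 122 132] [167  74  48]
tall 304.8 42.6 [0.5042 0.0794 0.114 ]
s1 353.6 51.1 [0.5053 0.124  0.09  ]
s2 405.1 52.6 [0.5064 0.1686 0.09  ]
[0.48106561 0.0428284  0.06      ] [0.48408179 0.20827052 0.06      ] rack -0.01822898236703044
```

Bar and rack directions agree to 0.004 rad, so it is home. Now the tall tube at (0.505, 0.080).

Emit:
{"name": "send_path", "arguments": {"moves": {"finger_gap": [0.38, 0.38, 0.38, 0.38, 0.38, 0.38, 0.38, 0.38], "tx": [0.035, 0.035, 0.035, 0.034, 0, 0, 0, 0], "ty": [0.006, 0.006, 0.006, 0.004, 0, 0, 0, 0], "tz": [0, 0, 0, 0, 0.04, 0.03, 0, 0], "yaw": [0, 0, 0, 0, 0, 0, 0, 0]}, "grip_n": 20}}

```text
clock: 8.5
ee_pos: [0.5025, 0.0792, 0.1751]
eef_rot: [0.002, -3.138, 0.0]
wrist_force: [1.1, 0.1, 0.7]
width: 0.373
grip_force: 0.0
```

Run:
```python
from h import *
s=observe();c=capture('wrist');E=cam(c,s);print(s['ee_pos'],s['width'],proj(c,E,[.505,.080,.118]))
hsv=cv2.cvtColor(c['color'],cv2.COLOR_RGB2HSV);m=((hsv[...,1]>110)&((hsv[...,0]<18))).astype(np.uint8)
k,l,st,ce=cv2.connectedComponentsWithStats(m)
for i in range(1,k):
    if st[i,4]>60:print(st[i].tolist(),ce[i].round(1),onz(c,E,*ce[i],.113).round(4))
save(c,'w5.png')
```

```text
[0.50252844 0.07923731 0.17511311] 0.37337740686803206 [277.95268533 245.88918704]
[267, 225, 22, 20, 207] [277.4 232.4] [0.497  0.0796 0.113 ]
[270, 238, 15, 15, 173] [276.9 244.8] [0.5064 0.0793 0.113 ]
[266, 305, 19, 23, 356] [274.9 317. ] [0.5672 0.0779 0.113 ]
```

View pics/w5.png

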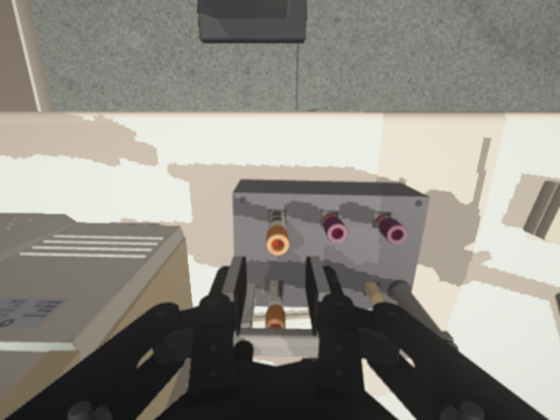

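The tall orange cap is at (278,242) between the finger lines (columns 240 to 318), matching the prediction (278,246). Descend and grip.

Emit:
{"name": "send_path", "arguments": {"moves": {"finger_gap": [0.38, 0.38, 0.38, 0.38, 0, 0, 0, 0], "tx": [-0.0025, 0, 0, 0, 0, 0, 0, 0], "ty": [0, 0, 0, 0, 0, 0, 0, 0], "tz": [0.025, 0.025, 0.018, 0, 0, 0, 0, 0], "yaw": [0, 0, 0, 0, 0, 0, 0, 0]}, "grip_n": 20}}

```text
clock: 9.35
ee_pos: [0.5078, 0.0793, 0.1103]
eef_rot: [-0.002, 3.138, 0.0]
wrist_force: [-0.5, 0.7, 4.0]
width: 0.176
grip_force: 20.8
```

Emit:
{"name": "send_path", "arguments": {"moves": {"finger_gap": [0, 0], "tx": [0, 0], "ty": [0, 0], "tz": [0, 0], "yaw": [0, 0]}}}

```text
clock: 9.55
ee_pos: [0.5078, 0.0793, 0.1104]
eef_rot: [-0.002, 3.138, 0.0]
wrist_force: [-0.2, 0.5, 6.0]
width: 0.174
grip_force: 21.0
```

Emit:
{"name": "send_path", "arguments": {"moves": {"finger_gap": [0, 0, 0, 0, 0], "tx": [0, 0, 0, 0, 0], "ty": [0, 0, 0, 0, 0], "tz": [-0.016, -0.016, -0.013, 0, 0], "yaw": [0, 0, 0, 0, 0]}}}

```text
clock: 10.05
ee_pos: [0.5064, 0.0793, 0.1532]
eef_rot: [-0.002, 3.142, 0.0]
wrist_force: [0.0, -0.2, 0.0]
width: 0.177
grip_force: 20.6
```

Emit:
{"name": "send_path", "arguments": {"moves": {"finger_gap": [0, 0, 0, 0, 0, 0, 0], "tx": [0.0075, 0.0075, 0.0074, 0.0073, 0.007, 0.007, 0], "ty": [0, 0, 0, 0, 0, 0, 0], "tz": [0.0003, 0.0009, 0.0015, 0.002, 0.0026, 0.0032, 0], "yaw": [0, 0, 0, 0, 0, 0, 0]}}}

```text
clock: 10.75
ee_pos: [0.4612, 0.0793, 0.1422]
eef_rot: [0.002, -3.14, -0.0]
wrist_force: [0.7, -0.3, 1.0]
width: 0.179
grip_force: 20.8
```

Run:
```python
from h import *
s=observe();c=capture('scene');t=capture('top');print(s['ee_pos'])
o=np.zeros((500,800,3),np.uint8);o[:,:400]=cv2.resize(c['color'][200:325,270:370,::-1],(400,500),interpolation=cv2.INTER_CUBIC);o[:400,400:]=cv2.resize(t['color'][210:290,310:390,::-1],(400,400),interpolation=cv2.INTER_CUBIC);cv2.imwrite('pics/m6.png',o)
```

```text
[0.46119265 0.07929666 0.14221136]
```

View pics/m6.png

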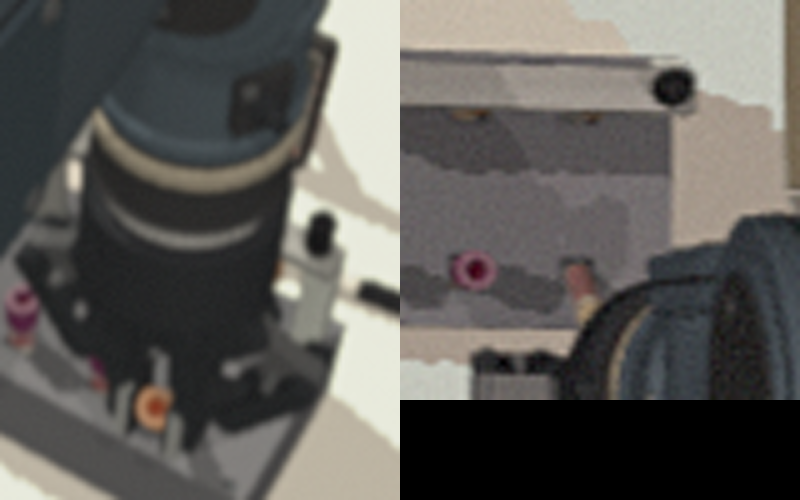

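The top part shows the cap leaning toward the robot with the glass's lower end still at the well mouth (about (578,268) in the crop), so the tube pivoted as intended: about 45 mm over a 97 mm lever, roughly 27°. All 10 pictures are now used, so from here I measure numerically. Lifting clear.

Emit:
{"name": "send_path", "arguments": {"moves": {"finger_gap": [0, 0, 0, 0, 0, 0], "tx": [0, 0, 0, 0, 0, 0], "ty": [0, 0, 0, 0, 0, 0], "tz": [-0.02, -0.03, -0.035, 0, 0, 0], "yaw": [0, 0, 0, 0, 0, 0]}}}

```text
clock: 11.45
ee_pos: [0.462, 0.0792, 0.2263]
eef_rot: [0.002, -3.139, 0.0]
wrist_force: [0.3, 0.4, -1.5]
width: 0.179
grip_force: 20.7
```

Run:
```python
from h import *
s=observe();print(s['qpos'].round(2))
c=capture('wrist');Ew=cam(c,s);t=capture('top');Et=cam(t);sc=capture('scene');Es=cam(sc)
g=s['ee_pos']+[0,0,.002]
for n,cc,E in(('wrist',c,Ew),('top',t,Et),('scene',sc,Es)):
    for th in(0,15,20,25,30):
        r=np.radians(th);z=np.array([-np.sin(r),0,np.cos(r)]);print(n,th,proj(cc,E,g-z*.102).round(1),proj(cc,E,g-z*.057).round(1),proj(cc,E,g).round(1))
H=cv2.cvtColor(c['color'],cv2.COLOR_RGB2HSV)
for cc,n in((c,'wrist'),(t,'top'),(sc,'scene')):
    H=cv2.cvtColor(cc['color'],cv2.COLOR_RGB2HSV);m=((H[...,1]>90)&(H[...,2]>60)&((H[...,0]<20)|(H[...,0]>165))).astype(np.uint8)
    k,l,st,ce=cv2.connectedComponentsWithStats(m)
    for i in range(1,k):
        if st[i,4]>15 and 200<ce[i][0]<420 and 150<ce[i][1]<400: print(n,st[i].tolist(),ce[i].round(1))
```

```text
[ 0.03 -0.1  -0.09  1.58 -0.    0.03]
wrist 0 [276.7 221.6] [276.9 243.8] [277.3 291.1]
wrist 15 [276.6 252.4] [276.8 264.6] [277.3 291.1]
wrist 20 [276.6 262.9] [276.8 271.8] [277.3 291.1]
wrist 25 [276.6 273.5] [276.8 279.1] [277.3 291.1]
wrist 30 [276.6 284.4] [276.8 286.5] [277.3 291.1]
top 0 [350.9 286.8] [355.1 287.2] [360.9 287.7]
top 15 [351.1 273. ] [355.2 279.1] [360.9 287.7]
top 20 [351.3 268.5] [355.3 276.5] [360.9 287.7]
top 25 [351.5 264.2] [355.4 274. ] [360.9 287.7]
top 30 [351.9 260. ] [355.6 271.5] [360.9 287.7]
scene 0 [307.9 305.7] [309.6 291.5] [312.1 271.4]
scene 15 [315.1 293.1] [313.9 284.2] [312.1 271.4]
scene 20 [317.5 288.6] [315.3 281.6] [312.1 271.4]
scene 25 [319.7 284.1] [316.6 278.9] [312.1 271.4]
scene 30 [322.  279.5] [318.  276.2] [312.1 271.4]
wrist [315, 235, 9, 9, 32] [318.5 237.8]
wrist [359, 239, 15, 13, 55] [364.7 244.3]
wrist [320, 248, 8, 8, 52] [323.5 251.7]
wrist [367, 249, 8, 8, 50] [370.3 252.9]
wrist [259, 270, 34, 36, 966] [275.6 287.9]
wrist [268, 308, 15, 19, 237] [275.3 317.6]
top [307, 163, 20, 7, 134] [316.2 166. ]
scene [401, 166, 5, 6, 28] [402.9 168.4]
scene [387, 168, 6, 7, 35] [389.5 171.3]
scene [405, 189, 5, 6, 23] [406.9 191.1]
scene [290, 243, 4, 6, 19] [291.5 245.2]
scene [311, 254, 6, 8, 35] [313.7 257.3]
scene [306, 267, 11, 13, 93] [311.1 272.3]
```

Run:
```python
from h import *
import pickle
d=pickle.load(open('c0.pkl','rb'))
s=observe();c=capture('wrist');E=cam(c,s);t=capture('top');Et=cam(t)
g=s['ee_pos']+[0,0,.002];ph=np.linspace(0,6.28,40)
for th in(10,15,20,25,30,35):
    r=np.radians(th);z=np.array([-np.sin(r),0,np.cos(r)]);x=np.array([np.cos(r),0,np.sin(r)]);y=np.array([0,1,0])
    P=np.array([proj(c,E,g+z*(q-.102)+.008*(np.cos(p)*x+np.sin(p)*y)) for q in(.09,.108) for p in ph])
    B=np.array([proj(t,Et,g+z*(q-.102)+.006*(np.cos(p)*x+np.sin(p)*y)) for q in(.0,.006) for p in ph])
    print(th,'wrist cap bbox',P.min(0).round(1),P.max(0).round(1),'size',np.ptp(P,0).round(1),'top bottom-end u,v min/max',B.min(0).round(1),B.max(0).round(1))
D=np.abs(t['color'].astype(int)-d['top']['color']).sum(2)
print(D[252:288,342:366])
```

```text
10 wrist cap bbox [260.5 267.6] [294.3 312.2] size [33.8 44.6] top bottom-end u,v min/max [347.9 274.5] [354.6 281.3]
15 wrist cap bbox [260.5 269.2] [294.3 311.8] size [33.8 42.6] top bottom-end u,v min/max [348. 270.] [354.7 276.9]
20 wrist cap bbox [260.5 270.8] [294.3 311.2] size [33.8 40.3] top bottom-end u,v min/max [348.2 265.7] [354.9 272.6]
25 wrist cap bbox [260.5 272.7] [294.3 310.4] size [33.8 37.8] top bottom-end u,v min/max [348.4 261.4] [355.1 268.4]
30 wrist cap bbox [260.5 274.6] [294.3 309.5] size [33.8 34.9] top bottom-end u,v min/max [348.7 257.3] [355.5 264.4]
35 wrist cap bbox [260.6 273.5] [294.3 308.4] size [33.7 34.9] top bottom-end u,v min/max [349.1 253.4] [355.9 260.4]
[[ 34  30  33  38  38  15  33  27  17  20  17  29  28  28  14  40  16  19
   26  33  24  31  32  25]
 [ 39  29  29  25  27  42  27  25  43  33  31  35  35  32  31  38  24  42
   32  17  17  17  35  43]
 [ 49  23  21  24   7  52  21  33  40  24  23  25  14  38  14  45  32  21
   16  33  28  34  25  42]
 [ 62  53  37  28  12  20  33  20  23  12  29  23  19  21  36  34  16  17
   15  31   8  19
[... 2542 characters left out ...]
09 355 352 330 316 225 173 164 209 292 335 310 341 339 309 290 289
  271 327 287 214  98 112]
 [277 381 364 366 352 338 307 329 319 340 336 332 323 319 321 315 298 281
  283 304 239 107  90 208]
 [356 475 466 454 373 317 296 375 436 472 429 393 345 334 371 420 411 343
  334 309 230 105 154 295]
 [369 467 465 429 448 416 441 415 460 464 457 444 468 428 423 436 422 414
  416 415 307 193 232 325]
 [271 306 264 275 302 384 408 425 444 459 419 467 423 418 422 428 432 390
  414 424 313 192 238 343]
 [232 235 216 216 205 267 318 359 434 437 439 454 428 404 430 470 432 432
  417 431 298 214 276 313]
 [227 221 231 242 232 246 312 358 448 456 440 431 464 421 377 417 391 419
  437 411 280 213 267 330]]
```

Lean checks out: the cap's outline in the wrist view (36 px tall) fits 25–30°. Moving to a standoff in front of the inspection camera, then turning.

Emit:
{"name": "send_path", "arguments": {"moves": {"finger_gap": [0, 0, 0, 0, 0, 0, 0, 0], "tx": [0.0063, 0.0063, 0.0063, 0.0063, 0.0063, 0.0063, 0.0063, 0], "ty": [0.03, 0.042, 0.042, 0.042, 0.042, 0.042, 0.043, 0], "tz": [0, 0, 0, 0, 0, 0, 0, 0], "yaw": [0, 0, 0, 0, 0, 0, 0, 0]}}}

```text
clock: 12.5
ee_pos: [0.4165, 0.3664, 0.2264]
eef_rot: [0.011, -3.14, -0.002]
wrist_force: [-0.4, 0.1, -0.4]
width: 0.177
grip_force: 20.7
```

Emit:
{"name": "send_path", "arguments": {"moves": {"finger_gap": [0, 0, 0, 0, 0, 0, 0], "tx": [0, 0, 0, 0, 0, 0, 0], "ty": [0, 0, 0, 0, 0, 0, 0], "tz": [0, 0, 0, 0, 0, 0, 0], "yaw": [-0.125, -0.125, -0.125, -0.125, 0, 0, 0]}}}

```text
clock: 13.2
ee_pos: [0.4183, 0.3618, 0.2277]
eef_rot: [0.776, -3.044, 0.0]
wrist_force: [0.5, -0.5, -0.6]
width: 0.175
grip_force: 20.7
```

Create m.py:
```python
from h import *
s=observe();c=capture('wrist');Ew=cam(c,s);sc=capture('scene');Es=cam(sc);t=capture('top');Et=cam(t)
Rm=R.from_rotvec(s['eef_rot']).as_matrix();print('tool x',Rm[:,0].round(3),'y',Rm[:,1].round(3),s['ee_pos'])
V=np.array([.511,.413,.1767]);f=np.array([np.cos(.5),np.sin(.5),0]);th=np.radians(27)
G=V+.057*(np.array([0,0,np.cos(th)])-f*np.sin(th))-[0,0,.002];print('TCP target',G.round(4),'shift in tool axes',(Rm.T@(G-s['ee_pos'])).round(4))
for n,cc,E in(('wrist',c,Ew),('scene',sc,Es)):
    H=cv2.cvtColor(cc['color'],cv2.COLOR_RGB2HSV);p=proj(cc,E,s['ee_pos']+[0,0,.002])
    m=((H[...,1]>90)&(H[...,2]>50)&((H[...,0]<20)|(H[...,0]>165))).astype(np.uint8);k,l,st,ce=cv2.connectedComponentsWithStats(m)
    for i in range(1,k):
        if st[i,4]>15 and np.hypot(*(ce[i]-p))<60: print(n,st[i].tolist(),ce[i].round(1),'pred grip',p.round(1))
for q in (25,30): 
    r=np.radians(q);z=np.array([0,0,np.cos(r)])-f*np.sin(r);print(q,'scene bottom, mid',proj(sc,Es,s['ee_pos']+[0,0,.002]-z*.102).round(1),proj(sc,Es,s['ee_pos']+[0,0,.002]-z*.057).round(1))
import sys;save(sc,'s_%s.png'%sys.argv[1]);save(c,'w_%s.png'%sys.argv[1]);save(t,'t_%s.png'%sys.argv[1])
```

```bash
python3 m.py 7
```

```text
tool x [-0.878 -0.479  0.   ] y [-0.479  0.878 -0.   ] [0.41828066 0.36179083 0.22766821]
TCP target [0.4883 0.4006 0.2255] shift in tool axes [-0.08    0.0006  0.0022]
wrist [259, 270, 34, 36, 935] [275.5 288. ] pred grip [276.2 291.6]
scene [146, 214, 10, 10, 67] [150.2 218.7] pred grip [151.7 217.4]
25 scene bottom, mid [167.2 232.8] [160.8 226.5]
30 scene bottom, mid [167.7 228.2] [161.1 223.8]
```

Run:
```python
from h import *
import pickle
d=pickle.load(open('c0.pkl','rb'));sc=cv2.imread('pics/s_7.png')[:,:,::-1].astype(int)
D=np.abs(sc-d['scene']['color']).sum(2)
np.set_printoptions(linewidth=200)
print('cols 140..182');
for v in range(208,246): print(v,''.join('#' if x>150 else '+' if x>70 else '.' for x in D[v,140:186]),' '.join('%02x%02x%02x'%tuple(sc[v,u]) for u in (156,160,164,168,172)))
```

```text
cols 140..182
208 ########+...#####################+............ 1a1b1b 181718 18181a 171818 2d2d2c
209 ########+...####################+............. 181a1a 161515 181817 191919 3f403c
210 #########...+###################+............. 191918 181919 191817 181919 4e4e4a
211 #########....##################+.............. 1b1d1d 151616 191a1c 1a1b1b 5e5e58
212 #########+...##################............... 191819 16191a 22211f 34322e 676762
213 ##########..+#################+............... 161717 171718 2f2e2b 605c54 686762
214 ##########++##############+................... 232323 171917 34322f 8a8377 605f5b
215 ##########################.................... 373835 1a1a1a 2e2c29 9f9888 52514f
216 ##########################+................... 484844 1b1a1a 242320 a8a091 4c4b48
217 ##########################+................... 4f4f4b 1c1d1b 1c1b19 ada494 5f5c54
218 ##########################+................... 4f4f4c 18181a 151615 aea696 7a756a
219 ##########################+................... 4e4e4a 1e1d1d 191918 ada495 938d7f
220 ##########################+................... 4b4
[... 1481 characters left out ...]
da595 a9a191
238 .............................................. aba293 aba493 aca494 aca494 a79f8f
239 .............................................. aba393 aba393 aca393 aba392 a59d8c
240 .............................................. aba393 aca393 aca493 a9a091 a29a89
241 .............................................. aca493 aca493 ada595 a49d8d a19987
242 .............................................. aba493 aca494 aca494 9e9686 a29a89
243 .............................................. aba393 aaa292 aca393 9b9385 a29b89
244 .............................................. aca494 aca493 aca494 9d9687 9d9685
245 .............................................. aba494 aba393 aca494 a19a8b 8e8777
```

The tube's round end shows at about (167,234), which means a lean of about 25°, as wanted. Advancing along the lens line.

Emit:
{"name": "send_path", "arguments": {"moves": {"finger_gap": [0, 0, 0, 0, 0, 0], "tx": [-0.015, -0.015, -0.015, -0.012, 0, 0], "ty": [0, 0, 0, 0, 0, 0], "tz": [0, 0, 0, 0, 0, 0], "yaw": [0, 0, 0, 0, 0, 0]}}}

```text
clock: 13.95
ee_pos: [0.468, 0.3894, 0.2276]
eef_rot: [0.778, -3.043, 0.001]
wrist_force: [-0.6, -0.1, -1.0]
width: 0.176
grip_force: 20.7
```

```bash
python3 m.py 8
```

Run:
```python
import cv2,numpy as np
from h import *
# prong tips & tube in the scene: row scan between tips (gray)
im=cv2.imread('pics/s_8.png').astype(int).sum(2)
for v in (186,190,193,196,199,204,210): print(v,im[v,138:206].tolist())
```

```text
tool x [-0.877 -0.48   0.001] y [-0.48   0.877 -0.   ] [0.46797811 0.38935338 0.22758507]
TCP target [0.4883 0.4006 0.2255] shift in tool axes [-0.0232  0.0001  0.0021]
wrist [259, 270, 34, 36, 945] [275.6 288.2] pred grip [276.2 291.6]
scene [154, 191, 9, 10, 67] [158.  195.1] pred grip [159.2 193.7]
25 scene bottom, mid [173.1 211.1] [167.4 203.9]
30 scene bottom, mid [173.6 206.8] [167.7 201.4]
186 [222, 262, 263, 233, 187, 120, 70, 72, 69, 69, 74, 67, 61, 64, 52, 51, 90, 221, 382, 497, 529, 483, 354, 187, 83, 65, 69, 70, 75, 73, 73, 73, 73, 68, 79, 67, 63, 67, 72, 112, 182, 253, 286, 291, 292, 292, 293, 289, 292, 284, 250, 217, 207, 223, 273, 310, 283, 214, 183, 230, 280, 295, 302, 300, 297, 298, 295, 298]
190 [522, 522, 525, 526, 521, 493, 422, 310, 174, 88, 116, 166, 192, 170, 116, 54, 56, 113, 226, 320, 366, 368, 339, 244, 149, 123, 110, 88, 85, 69, 70, 71, 88, 193, 334, 426, 458, 435, 372, 309, 294, 292, 289, 292, 292, 292, 292, 293, 293, 
[... 1107 characters left out ...]
 295, 329]
204 [520, 522, 521, 519, 519, 522, 519, 524, 519, 521, 522, 522, 522, 504, 440, 352, 299, 267, 293, 395, 493, 528, 525, 519, 476, 374, 255, 190, 202, 203, 182, 176, 199, 254, 304, 309, 304, 299, 303, 299, 303, 302, 302, 305, 301, 299, 301, 296, 298, 304, 300, 296, 279, 242, 207, 191, 180, 174, 175, 180, 190, 198, 210, 230, 239, 242, 245, 255]
210 [521, 519, 518, 520, 522, 522, 523, 524, 519, 521, 522, 520, 522, 523, 519, 518, 521, 524, 522, 522, 520, 522, 523, 520, 509, 487, 474, 474, 471, 457, 422, 353, 250, 169, 152, 146, 164, 220, 279, 305, 308, 307, 300, 307, 299, 306, 305, 304, 301, 302, 301, 299, 300, 303, 297, 302, 298, 297, 300, 301, 302, 296, 282, 276, 272, 255, 233, 212]
```

Emit:
{"name": "send_path", "arguments": {"moves": {"finger_gap": [0, 0, 0, 0, 0, 0], "tx": [-0.008, -0.008, -0.008, 0, 0, 0], "ty": [0, 0, 0, 0, 0, 0], "tz": [0.001, 0, 0, 0, 0, 0], "yaw": [0, 0, 0, 0, 0, 0]}}}

```text
clock: 14.7
ee_pos: [0.4892, 0.401, 0.2267]
eef_rot: [0.779, -3.043, 0.0]
wrist_force: [0.4, 0.0, -0.8]
width: 0.177
grip_force: 20.7
```

```bash
python3 m.py 9
```

Run:
```python
from h import *
import pickle
# tips in wrist view: predicted pixels and dark-edge profile
s=observe();c=capture('wrist');E=cam(c,s)
for n,p in(('L',[.4896,.4523,.177]),('R',[.5327,.3741,.1764]),('V',[.511,.413,.1767])):print(n,proj(c,E,p).round(1))
g=cv2.cvtColor(c['color'],cv2.COLOR_RGB2GRAY)
for v in range(220,330,8): print(v,g[v,150:400:5].tolist())
d=pickle.load(open('c0.pkl','rb'))['scene']['color'].astype(int);sc=cv2.imread('pics/s_9.png')[:,:,::-1].astype(int);D=np.abs(sc-d).sum(2)
for v in range(176,214): print(v,''.join('#' if x>150 else '+' if x>70 else '.' for x in D[v,140:200]))
```

```text
tool x [-0.877 -0.481  0.   ] y [-0.481  0.877  0.   ] [0.48923894 0.40104373 0.22672957]
TCP target [0.4883 0.4006 0.2255] shift in tool axes [0.001  0.0001 0.0012]
wrist [259, 270, 34, 37, 981] [275.5 288.4] pred grip [276.2 291.6]
scene [157, 182, 9, 10, 64] [161.2 186. ] pred grip [162.3 184.6]
25 scene bottom, mid [175.6 202.7] [170.1 195.2]
30 scene bottom, mid [176.  198.5] [170.4 192.8]
L [340.7 280.2]
R [211.8 280. ]
V [276.  279.8]
220 [200, 161, 162, 161, 162, 161, 163, 164, 207, 207, 208, 207, 208, 207, 207, 208, 208, 193, 192, 172, 171, 172, 190, 143, 165, 178, 177, 178, 180, 182, 192, 195, 195, 195, 195, 195, 195, 208, 208, 209, 208, 208, 208, 208, 208, 208, 208, 208, 207, 207]
228 [207, 207, 181, 174, 163, 163, 161, 162, 161, 164, 208, 208, 208, 208, 208, 208, 209, 208, 207, 198, 173, 173, 172, 173, 174, 175, 177, 179, 183, 195, 194, 195, 195, 196, 194, 195, 196, 208, 208, 208, 208, 208, 208, 207, 208, 208, 208, 207, 207, 207]
236 [207, 
[... 4607 characters left out ...]
........................++++......................
204 ...................................+........................
205 ............................................................
206 ............................................................
207 ............................................................
208 ............................................................
209 ............................................................
210 ............................................................
211 ............................................................
212 ............................................................
213 ............................................................
```

The wrist view shows the prongs at columns 212 and 342, starting at row ~280 as predicted. The tube is midway between them at 275.5, and the scene tip at (175,203) fits a 25° lean. Handing in.

Emit:
{"name": "send_path", "arguments": {"moves": {"finger_gap": [0, 0, 0], "tx": [0, 0, 0], "ty": [0, 0, 0], "tz": [0, 0, 0], "yaw": [0, 0, 0]}}}

```text
clock: 15.2
ee_pos: [0.4892, 0.4011, 0.2269]
eef_rot: [-0.779, 3.043, -0.0]
wrist_force: [0.2, -0.1, -0.4]
width: 0.179
grip_force: 20.7
```

```bash
python3 -c "
from station import *
print(sign_off())"
```

```text
the job is handed in; nothing more can be done
None
```

I shut the keeper bar in its catch and handed in the job at 15.2 s with the tall tube held still midway between the prongs, leaning back about 25° with its cap up; `sign_off()` returned no verdict.

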